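# Test the bench's earth-leakage switch with the solvent safely closed

## Task

Make the bench safe for sanding: first close the open solvent flask by setting its rubber stopper fully home in the neck and letting go, since the switch can spark. Then press the square test button on the earth-leakage switch of the sloping switch unit so that its lever drops, and lift that lever back up until it latches and stays up by itself. Leave the other two switches on, keep the flask upright, and do not shift the tin, the stick jar, the spanner or the sanding block.

Things in the scene. Friction and masses are not known exactly. Their poses are not given: they have to be found in the camera images.
- unit: grey fixed switch unit, 250 mm wide (y), x -70 to +100 mm, holding three white modules side by side (72 mm pitch in y, any order); origin at bench level under the middle module's face centre; front is -x. Cheeks end 2 mm above the module faces; back plate 97 mm tall at x +90; posts 185 mm tall at x +85, y +-128 mm
- light_bar (a point): middle of the level aluminium light bar over the unit, 20 mm thick, 262 mm long along the unit's y, held by thin arms from the two posts; it is straight above the modules' face centres, 203 mm above the bench, so the gripper must come in tilted under it from the front
- rcd: earth-leakage switch module (square push button beside a 20 mm wide black toggle); origin at bench level under its face centre, axes parallel to the unit's. Face frame: u up the slope (cos38,0,sin38), w = y, n out of the face (-sin38,0,cos38) in module axes; face 110 (u) x 70 mm (w), its centre 65 mm above the origin.
- rcd_test_top (a point): centre of the top of the square black test button, 14 x 14 mm, at u -20, w -20 mm, standing 8 mm proud of the face (n +8); it moves along -n
- rcd_test (a joint): test button travel in m: 0 out, 0.006 fully pressed (about 3.5 N); the lever is released after about 3 to 4 mm. It also dips while the lever is lifted past the latch
- rcd_lever_tip (a point): middle of the tip of the switch's lever, a black bar 20 mm wide (w), 9 mm thick, 34 mm from pivot to tip; pivot axis along w at u +8, w +16 mm, n -4 mm. Up the tip is at u +27, n +24 mm, dropped at u -11, n +24 mm
- rcd_lever (a joint): lever angle in rad: 0 latched up (leaning 0.6 rad up the slope from n), 1.2 dropped (leaning 0.6 rad down the slope). A spring pulls it down; to latch it must be pushed a little past 0, to about -0.1 (stop at -0.18); it then settles back to 0. Lifting takes about 3 to 6 N
- breaker: neighbour module with one 44 mm wide black toggle in the middle (w 0) and no button; same body and face frame as the earth-leakage switch
- breaker_lever (a joint): its toggle: 0 on (up the slope), 1.2 off; must stay on
- isolator: neighbour module with a 20 mm wide black toggle (w +16 mm) and a fixed round white pilot lens, 24 mm wide, 9 mm high, at u -20, w -20 mm; same body and face frame
- isolator_lever (a joint): its toggle: 0 on (up the slope), 1.2 off; must stay on
- flask: brown glass solvent flask, loose, round body 86 mm in diameter up to 66 mm, shoulder to 100 mm, then a straight open neck, 39 mm outside, 33 mm inside, up to the rim at 135 mm; origin at the centre of its underside, z up
- flask_rim (a point): centre of the flask's mouth, level with the rim, 135 mm above its underside; the neck is open 33 mm deep
- stopper: black rubber stopper, standing on its narrow end: a taper 22 mm wide at the foot and 30 mm at 20 mm height, below a head 44 mm in diameter from 20 to 42 mm height; origin at the centre of its foot, z up. Home: the head rests on the rim, foot 20 mm below it
- filler_tin: bystander: upright steel tin, 72 mm in diameter, 75 mm tall; origin under its centre
- stick_jar: bystander: glass jar 66 mm in diameter, 85 mm tall, with wooden stir sticks up to 130 mm; origin under its centre
- spanner: bystander: steel spanner lying flat, 160 mm long along its x, about 10 mm thick; origin under its middle
- sanding_block: bystander: cork sanding block, 110 x 67 x 34 mm, lying in front of the unit's left side; origin under its centre
Mind the look-alikes: they are no part of the job. Several things look just like the flask: the one meant starts farthest to the robot's right.

How it is judged:
By the outcome, as a careful person would: the job done as asked, in the order asked, and still so for the second after the job is handed in, with the robot touching nothing.
It also fails if it takes over 66 s, if anything falls off the work surface, if the arm or the gripper's body presses on something with over 40 N, if the wrist force passes 120 N, or if a joint passes its speed limit or range.

## Robot

A 7-joint arm with a two-finger parallel gripper is mounted at the origin on the work surface. World frame = base frame: x ahead of the robot, y to its left, z up, the work surface at z = 0. Lengths are in m, angles in rad, forces in N, time in s.
With the tool pointing down it reaches from about 0.425 to 0.95 m from the base axis. Payload 4.7 kg.
Tool frame: the origin (TCP) lies between the finger pads; the fingertips stand r.tip_extent ahead of it and the grasp point (between the pads) lies 11 mm behind it (r.tip_extent is the distance from the TCP to the fingertips, in m); z points along the fingers, y is the line along which they close (so a half turn about z gives the same grasp; the last joint's range is limited). The gripper opens to 87 mm and grips with 3 to 60 N. Pads are 19 mm wide; open, the fingers measure 117 mm over their backs; the gripper's body (75 mm by 190 mm) begins 51 mm behind the grasp point.
Start: joints at [1.102, 0.469, -0.049, 1.532, 0.024, 1.141, -0.082], TCP at [0.287, -0.611, 0.231] pointing down, gripper open.
Joint ranges: [-2.59, 2.59], [-0.33, 1.99], [-1.39, 1.29], [0.1, 2.45], [-1.04, 4.18], [0.21, 1.99], [-2.66, 2.66]. Speed limits (rad/s): [2.57, 2.57, 3.14, 3.14, 3.14, 3.14, 3.14].

## Interface

Orientations are given as a unit quaternion [x, y, z, w].
In Python, from workcell import r gives the robot as it stands.
- The arm moves only by the tool move_arm, never from a script. Its argument "plan" is a list of rows, each a list of 3 entries, a list of its own where there are three numbers: the turn, a rotation vector about the tool's x, y, z in degrees, then the shift along the tool's x, y, z in mm, then the closure, from 0 (fully open) to 1 (shut). A call has 1 to 5 rows; each row is the pose to reach, as a shift and turn from the pose commanded when the call began, along the tool's axes at that moment; what a row does not reach only later rows make up. A row lasts 1/8 s, in which the tool goes at most 62.5 mm and 10.7 degrees, less where a joint would pass 70% of its speed; a pose out of reach is approached as far as the arm can. A call with a gripper value outside its range is refused whole. The fingers move at their own pace and stop on an object; "force" is the grip in N (left out, the last holds). Time passes only in rows, so rows that repeat a pose let the fingers close. It gives the time, the measured TCP pose, the force, the opening and the grip force at its end, in the units of the state.
- r.get_obs(): the state, without advancing time (a new reading comes with each control period).
- r.grab_frame(name): name is "scene" or "side" or "wrist"; returns a dict with "color" (420x560x3 uint8, red, green, blue), "depth" (420x560 float32, m along the optical axis (not along the pixel's ray), 0 where there is no reading), "mtx" (3x3 intrinsics, pixels), "k1" (the pictures are not rectified: a ray, as slopes to the right and down, at radius r is drawn at 1 + k1 r^2 times it, then the intrinsics apply), "R" (3x3) and "t" (3): a world point X has camera coordinates R X + t; the wrist camera has in their place "tool_from_camera" (4x4, takes a point from camera to tool coordinates, whose origin is the TCP and whose axes are the flange's). Camera axes: x right, y down, z forward; pixel columns grow to the right and rows downward; lengths in m; the calibration is good to about 2 mm. A picture is of the moment at which its call begins: read the wrist's pose just before it.
- r.finish_job(): hands the job in; it is judged then, once.
The state is a dict: "time": time; "joints": joint angles; "joint_vel": joint speeds; "effort": joint torques, N m; "position": TCP position; "ee_rot": TCP orientation; "wrist_force": force on the tool from outside, world axes, zero at the start; "torque": the same for the moment, N m; "grip_width": finger opening in m; "finger_force": force on a finger pad.
Only numpy, scipy, OpenCV 4.12 (cv2) and the standard library are available. Lean on these libraries where they do the work, as an engineer would, in place of code of your own. Each camera call takes 0.05 s, during which the arm holds its last target. There are 200 camera calls.

## Working session

There is one attempt and no reset: what is moved stays moved. The work goes in short steps, Python scripts to look and compute and a tool call to move; the robot and the scene stay as the last step left them, time stands still between calls to the robot, and variables do not carry over. Pictures are saved under pics/ and viewed, at most 10 in all, crops included, and the job is handed in when it is done.

Besides the shell and the picture viewer there is one more tool, called after ">>>" by a JSON object that holds its "name" and its "arguments". move_arm: Moves the arm, as the interface text tells. Its arguments: {"type":"object","properties":{"plan":{"type":"array","items":{"type":"array"}},"force":{"type":"number"}},"required":["plan"]}

```bash
ls; mkdir -p pics
cat > h.py <<'E'
import numpy as np, cv2
from workcell import r
def save(n,img): cv2.imwrite('pics/'+n,img[:,:,::-1])
def cloud(f):
    d=f['depth'];v,u=np.mgrid[:d.shape[0],:d.shape[1]]
    K=f['mtx'];D=np.array([f['k1'],0,0,0,0.])
    # drawn = s*(1+k1 r^2) : opencv radial model
    p=cv2.undistortPoints(np.stack([u,v],-1).reshape(-1,1,2).astype(float),K,D).reshape(*d.shape,2)
    P=np.dstack([p[...,0]*d,p[...,1]*d,d])
    if 'R' in f: P=(P-f['t'])@f['R']
    P[d==0]=np.nan
    return P
E
python3 - <<'E'
from h import *
print(r.get_obs(), r.tip_extent)
for n in ('scene','side'):
    f=r.grab_frame(n); save(n+'0.png',f['color']); np.savez('pics/'+n+'0.npz',**f)
    P=cloud(f); print(n,f['k1'],np.isnan(P[...,0]).mean(), -f['R'].T@f['t'])
E
```

```text
pics
{'time': 0.0, 'joints': array([ 1.10212526,  0.46945374, -0.04860154,  1.53373335,  0.02411253,
        1.14094621, -0.08229636]), 'joint_vel': array([-1.58285645e-03, -8.26747362e-04, -3.81642528e-04, -6.15501529e-04,
       -6.58647224e-05, -5.81917747e-04,  9.15475927e-04]), 'effort': array([ 3.37638503e-04, -5.07971442e+01, -8.08680849e-02, -2.36156434e+01,
       -6.14749244e-02,  3.77517322e-02,  1.49921034e-04]), 'position': array([ 0.28712821, -0.61023417,  0.22947444]), 'ee_rot': array([ 9.75916803e-01,  2.18140869e-01, -2.51704929e-04, -9.44263457e-04]), 'wrist_force': array([-0.39955812,  0.1384267 ,  0.13542651]), 'torque': array([-0.01330171,  0.00712165, -0.01565032]), 'finger_force': 0.0, 'grip_width': 0.08720074869097091} 0.008
scene 0.03516514444317462 0.003869047619047619 [ 1.22189677 -0.15028933  1.2953276 ]
side -0.05904140663014473 0.004068877551020408 [-0.08856796  1.03483917  0.93170712]
```

View pics/scene0.png

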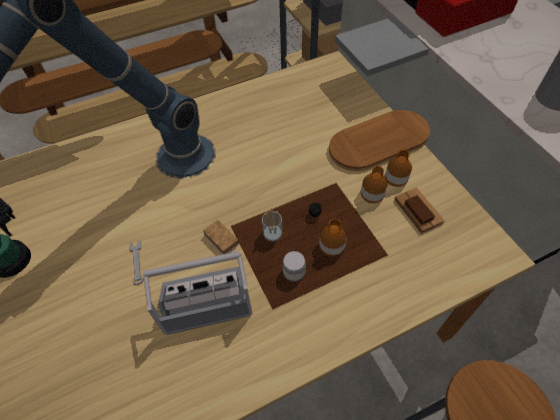

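View pics/side0.png

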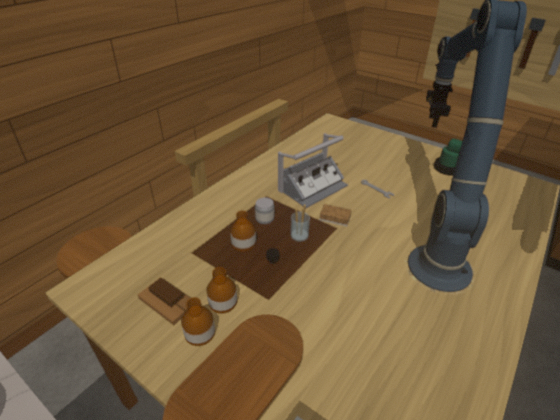

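Scene picture: three flasks at about (333,238), (374,185) and (399,168). The stopper is at (315,210), the unit at (200,290), the jar at (272,225), the tin at (293,266), the cork block at (221,236) and the spanner at (137,262). Next I'll convert these to world positions.

```bash
cat > m.py <<'E'
from h import *
import cv2
for n in ('scene','side'):
    f=dict(np.load(f'pics/{n}0.npz')); P=cloud(f); C=f['color'].astype(int)
    print(n)
    hsv=cv2.cvtColor(f['color'],cv2.COLOR_RGB2HSV)
    ok=np.isfinite(P[...,0])
    hi=(P[...,2]>0.012)&(P[...,2]<0.25)&ok&(P[...,0]>0.2)&(P[...,0]<1.3)&(np.abs(P[...,1])<0.9)
    nn,lab,st,ce=cv2.connectedComponentsWithStats(hi.astype(np.uint8))
    for i in range(1,nn):
        if st[i,4]<40: continue
        Q=P[lab==i]; top=Q[Q[:,2]>Q[:,2].max()-0.012]
        print(st[i].tolist(),'z',Q[:,2].max().round(3),'bbox',Q.min(0).round(3),Q.max(0).round(3),'top',top.mean(0).round(4),np.median(hsv[lab==i],0))
E
python3 m.py
python3 - <<'E'
from h import *
f=dict(np.load('pics/scene0.npz'));g=dict(np.load('pics/side0.npz'))
a=cv2.resize(f['color'][235:335,135:265],None,fx=6,fy=5.9,interpolation=cv2.INTER_CUBIC)[:300*2]
save('unit_scene.png',cv2.resize(f['color'][240:335,140:265],(780,593),interpolation=cv2.INTER_CUBIC))
a=cv2.resize(f['color'][140:265,255:425],(400,294),interpolation=cv2.INTER_CUBIC)
b=cv2.resize(g['color'][130:230,270:406],(400,294),interpolation=cv2.INTER_CUBIC)
save('crop2.png',np.hstack([a,b]))
E
```

```text
scene
[329, 110, 101, 92, 4983] z 0.143 bbox [0.2   0.489 0.012] [0.531 0.899 0.143] top [0.474  0.5981 0.135 ] [ 13. 160. 113.]
[395, 187, 50, 45, 1100] z 0.05 bbox [0.537 0.594 0.012] [0.704 0.69  0.05 ] top [0.6313 0.6305 0.0418] [ 13.  144.   71.5]
[309, 202, 13, 14, 150] z 0.049 bbox [0.444 0.294 0.021] [0.492 0.338 0.049] top [0.4705 0.3149 0.0424] [64.  59.5 22. ]
[262, 209, 21, 31, 484] z 0.134 bbox [0.438 0.118 0.013] [0.509 0.184 0.134] top [0.4723 0.1469 0.1265] [18.  32.  84.5]
[319, 218, 28, 38, 760] z 0.139 bbox [0.565 0.262 0.012] [0.652 0.348 0.139] top [0.6074 0.3054 0.1329] [ 14. 191.  80.]
[143, 220, 109, 113, 5260] z 0.22 bbox [ 0.359 -0.287  0.012] [0.71  0.031 0.22 ] top [ 0.585  -0.134   0.2113] [108.  16. 100.]
[0, 245, 29, 31, 579] z 0.102 bbox [ 0.2   -0.685  0.012] [ 0.244 -0.598  0.102] top [ 0.2114 -0.6336  0.0963] [ 77. 115.  28.]
[283, 251, 23, 30, 564] z 0.085 bbox [0.601 0.114 0.012] [0.675 0.185 0.085] top [0.6352 0.1497 0.0763] [165.   12.  136.5]
side
[278, 133, 66, 69, 2435] z 0.215 bbox [ 0.508 -0.29   0.012] [ 0.704 -0.005  0.215] top [ 0.5762 -
[... 441 characters left out ...]
box [ 0.354 -0.063  0.012] [0.477 0.031 0.037] top [ 0.4129 -0.0127  0.0318] [ 16. 134. 128.]
[231, 211, 25, 39, 723] z 0.137 bbox [0.558 0.266 0.012] [0.636 0.349 0.137] top [0.6026 0.3053 0.1303] [ 15. 193. 109.]
[266, 249, 14, 13, 144] z 0.046 bbox [0.445 0.291 0.012] [0.488 0.334 0.046] top [0.4657 0.3145 0.0401] [14. 96. 41.]
[206, 267, 31, 45, 1034] z 0.138 bbox [0.438 0.501 0.012] [0.52  0.585 0.138] top [0.484  0.5399 0.1317] [ 16. 199. 108.]
[138, 277, 77, 68, 2433] z 0.137 bbox [0.418 0.592 0.012] [0.703 0.701 0.137] top [0.4604 0.6576 0.1317] [ 15. 156. 107.]
[163, 314, 141, 106, 8479] z 0.034 bbox [0.2   0.49  0.021] [0.381 0.881 0.034] top [0.2915 0.6871 0.0275] [ 15. 172. 113.]
```

View pics/unit_scene.png

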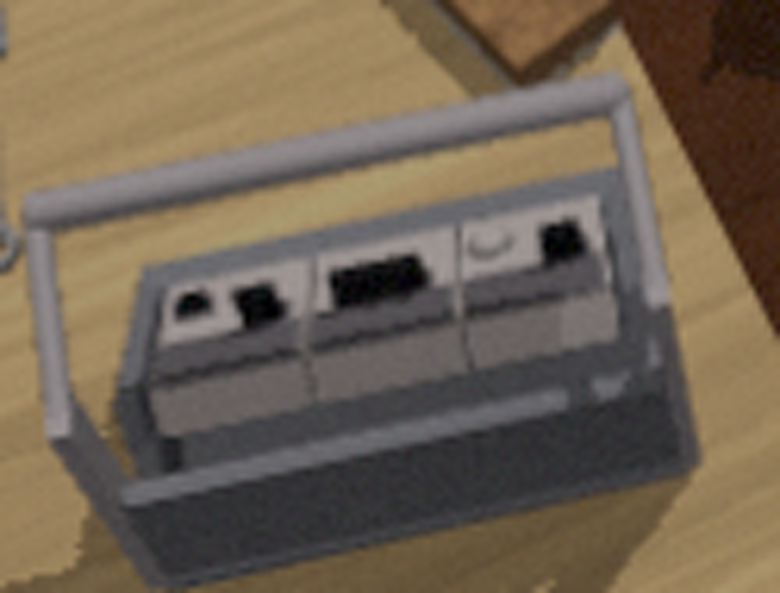

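View pics/crop2.png

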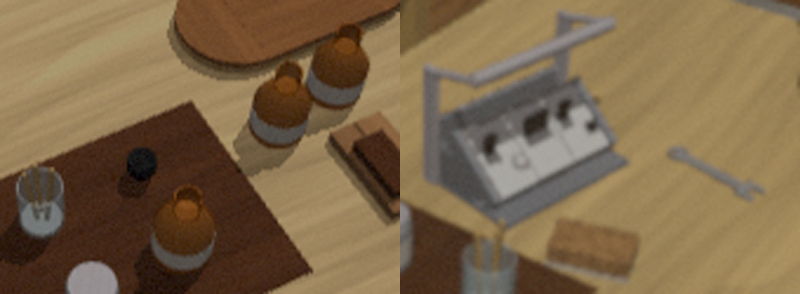

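The flask candidates are scene (333,238) at y≈0.305, (374,185) at y≈0.54 and (399,168) at y≈0.66. The one meant is (333,238), because it has the smallest y and so is farthest to the robot's right; the crop shows it open, near the stopper. In the unit crop the RCD is the leftmost module (-y side): its black square button is left of its toggle. The breaker is in the middle, and the isolator with the white lens is at +y. Now I'll fit the unit.

```bash
cat > u.py <<'E'
from h import *
for n in ('scene','side'):
    f=dict(np.load(f'pics/{n}0.npz')); P=cloud(f); hsv=cv2.cvtColor(f['color'],cv2.COLOR_RGB2HSV)
    reg=(P[...,0]>0.45)&(P[...,0]<0.75)&(P[...,1]>-0.32)&(P[...,1]<0.05)
    b=P[reg&(P[...,2]>0.197)]
    c=b.mean(0); d=np.linalg.svd(b-c)[2][0]; d*=np.sign(d[1]); t=(b-c)@d
    print(n,len(b),'bar mid',(c+d*(t.max()+t.min())/2).round(4),'zmean',c[2].round(4),'len',np.ptp(t).round(3),'yaw',np.degrees(np.arctan2(-d[0],d[1])).round(2))
    # white faces
    w=reg&(hsv[...,1]<40)&(hsv[...,2]>115)&(P[...,2]>0.02)&(P[...,2]<0.12)
    Q=P[w]
    best=None
    rng=np.random.default_rng(0)
    for _ in range(400):
        a=Q[rng.choice(len(Q),3,False)]; m=np.cross(a[1]-a[0],a[2]-a[0]); m/=np.linalg.norm(m)+1e-12
        k=np.abs((Q-a[0])@m)<0.002
        if best is None or k.sum()>best.sum(): best=k
    Q=Q[best];c=Q.mean(0);m=np.linalg.svd(Q-c)[2][2];m*=np.sign(m[2])
    print(' face',len(Q),c.round(4),'normal',m.round(3),'tilt',np.degrees(np.arccos(m[2])).round(1),'yaw',np.degrees(np.arctan2(-m[1],-m[0])).round(1))
    # black blobs on face
    h=(P-c)@m
    k=reg&(hsv[...,2]<40)&(h>-0.004)&(h<0.045)&(P[...,2]<0.15)
    nn,lab,st,ce=cv2.connectedComponentsWithStats(k.astype(np.uint8))
    for i in range(1,nn):
        if st[i,4]>5:
            B=P[lab==i]; print('  blob',ce[i].round(1),st[i,4],B.mean(0).round(4),'h',h[lab==i].mean().round(4))
E
python3 u.py
```

```text
scene 815 bar mid [ 0.5884 -0.1371  0.2081] zmean 0.2081 len 0.269 yaw -13.12
 face 324 [ 0.5662 -0.1288  0.0499] normal [-0.596  0.145  0.79 ] tilt 37.8 yaw -13.7
  blob [229.5 278.4] 31 [ 0.613  -0.0523  0.0931] h 0.0173
  blob [199.9 284.8] 78 [ 0.593  -0.1374  0.093 ] h 0.0168
  blob [170.3 288.1] 9 [ 0.5461 -0.2202  0.0604] h 0.007
  blob [180.9 288.8] 35 [ 0.5798 -0.1916  0.0929] h 0.0167
side 276 bar mid [ 0.5748 -0.1344  0.2069] zmean 0.2068 len 0.268 yaw -13.88
 face 312 [ 0.5657 -0.1267  0.0522] normal [-0.593  0.149  0.791] tilt 37.7 yaw -14.1
```

>>> {"name": "move_arm", "arguments": {"plan": [[[0, 0, -10], [62, 0, 0], 0.2], [[0, 0, -20], [124, 0, 0], 0.2], [[0, 0, -30], [186, 20, 0], 0.2], [[0, 0, -40], [248, 40, 0], 0.2], [[0, 0, -50], [310, 60, 0], 0.2]]}}

```text
time: 0.72
position: [0.5871, -0.5337, 0.2301]
ee_rot: [0.791, 0.612, -0.0, -0.0]
wrist_force: [-1.0, -0.0, -0.2]
grip_width: 0.0696
finger_force: 0.0
```

>>> {"name": "move_arm", "arguments": {"plan": [[[0, 0, -8], [50, -34, -20], 0.2], [[0, 0, -16], [100, -68, -40], 0.2], [[0, 0, -24], [150, -102, -40], 0.2], [[0, 0, -32], [200, -136, -40], 0.2], [[0, 0, -40], [250, -170, -40], 0.2]]}}

```text
time: 1.35
position: [0.4841, -0.2469, 0.2702]
ee_rot: [0.534, 0.846, -0.0, -0.0]
wrist_force: [0.8, 0.4, 1.5]
grip_width: 0.0694
finger_force: 0.0
```

>>> {"name": "move_arm", "arguments": {"plan": [[[0, 0, 0], [55, 23, 0], 0.2], [[0, 0, 0], [110, 46, 0], 0.2], [[0, 0, 0], [165, 69, 0], 0.2], [[0, 0, 0], [220, 92, 0], 0.2], [[0, 0, 0], [275, 114, 0], 0.2]]}}

```text
time: 1.98
position: [0.4706, 0.0501, 0.2705]
ee_rot: [0.536, 0.844, -0.0, 0.0]
wrist_force: [1.4, -2.2, -0.1]
grip_width: 0.0695
finger_force: 0.0
```

>>> {"name": "move_arm", "arguments": {"plan": [[[0, 0, 0], [50, 18, 0], 0.2], [[0, 0, 0], [105, 40, 0], 0.2], [[0, 0, 0], [150, 60, 0], 0.2], [[0, 0, 0], [180, 70, 0], 0.2], [[0, 0, 0], [180, 70, 0], 0.2]]}}

```text
time: 2.6
position: [0.4566, 0.2438, 0.2703]
ee_rot: [0.533, 0.846, 0.0, -0.001]
wrist_force: [0.5, -0.2, 0.4]
grip_width: 0.0693
finger_force: 0.0
```

```bash
cat >> h.py <<'E'
from scipy.spatial.transform import Rotation as Ro
def wrist():
    o=r.get_obs(); f=r.grab_frame('wrist'); T=f['tool_from_camera']
    P=cloud(f)@T[:3,:3].T+T[:3,3]
    return o,f,P@Ro.from_quat(o['ee_rot']).as_matrix().T+o['position']
def tool(o,X): return (Ro.from_quat(o['ee_rot']).as_matrix().T@(np.array(X)-o['position'])*1000).round(1)
E
python3 - <<'E'
from h import *
o,f,P=wrist(); print(o['position'],o['ee_rot'],f['tool_from_camera'])
save('w1.png',f['color'])
np.save('pics/w1P.npy',P); np.save('pics/w1c.npy',f['color'])
z=P[...,2]
hi=(z>0.015)&(z<0.2)
nn,lab,st,ce=cv2.connectedComponentsWithStats(hi.astype(np.uint8))
for i in range(1,nn):
    if st[i,4]<100: continue
    Q=P[lab==i];t=Q[Q[:,2]>Q[:,2].max()-.012]
    print(st[i].tolist(),Q[:,2].max().round(3),t.min(0).round(4),t.max(0).round(4),t.mean(0).round(4))
E
```

```text
[0.45657589 0.24384119 0.27033791] [ 5.33495189e-01  8.45802734e-01  2.53748872e-04 -7.44318949e-04] [[ 1.09734221e-03 -9.69751085e-01 -2.44093485e-01  6.74627790e-02]
 [ 9.99999386e-01  1.10173181e-03  1.18544395e-04  2.34883037e-03]
 [ 1.53967002e-04 -2.44093465e-01  9.69751698e-01 -1.53878751e-01]
 [ 0.00000000e+00  0.00000000e+00  0.00000000e+00  1.00000000e+00]]
[374, 0, 70, 24, 1102] 0.073 [0.4819 0.4979 0.0615] [0.5235 0.5196 0.0735] [0.5029 0.5049 0.0672]
[518, 0, 42, 28, 610] 0.038 [0.65   0.6052 0.0262] [0.6751 0.6098 0.038 ] [0.6618 0.6073 0.0308]
[298, 130, 35, 35, 945] 0.044 [0.4496 0.2933 0.0332] [0.4926 0.3365 0.0445] [0.471  0.315  0.0416]
[366, 165, 91, 70, 4727] 0.137 [0.5876 0.2864 0.1246] [0.6265 0.3243 0.1365] [0.6066 0.3059 0.1318]
[239, 229, 49, 29, 976] 0.087 [0.4416 0.1514 0.0747] [0.4959 0.1836 0.0867] [0.464  0.1755 0.0819]
[245, 285, 36, 17, 259] 0.129 [0.4681 0.1282 0.1179] [0.4755 0.1356 0.1295] [0.4716 0.1328 0.125 ]
[336, 285, 23, 25, 406] 0.076 [0.601  0.136  0.0642] [0.6174 0.1627 0.0762] [0.606  0.15   0.0705]
[195, 307, 30, 14, 255] 0.036 [0.4227 0.0066 0.0239] [0.4593 0.0302 0.0356] [0.443  0.0206 0.0318]
```

View pics/w1.png

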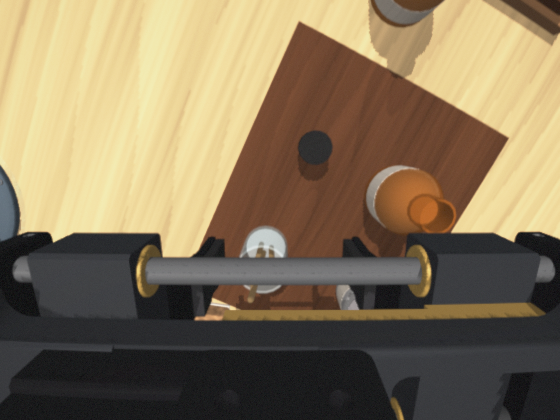

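The wrist picture shows the stopper at (315,147), the target flask's mouth at (432,212), and the jar at (265,245). The measured stopper is 43 mm wide with its top at 44 mm, and the rim is 39 mm wide at 136 mm; both match the given sizes.

>>> {"name": "move_arm", "arguments": {"plan": [[[0, 0, 0], [40, 30, 20], 0.2], [[0, 0, 0], [58, 43.5, 70], 0.2], [[0, 0, 0], [58, 43.5, 130], 0.2], [[0, 0, 0], [58, 43.5, 185], 0.2], [[0, 0, 0], [58, 43.5, 220], 0.2]]}}

```text
time: 3.28
position: [0.4723, 0.3088, 0.0474]
ee_rot: [0.537, 0.844, -0.002, -0.0]
wrist_force: [0.6, -0.4, 1.5]
grip_width: 0.0696
finger_force: 0.0
```

>>> {"name": "move_arm", "arguments": {"plan": [[[0, 0, 0], [0, 0, 18], 0.2], [[0, 0, 0], [0, 0, 18], 0.2], [[0, 0, 0], [0, 0, 18], 0.6], [[0, 0, 0], [0, 0, 18], 0.7], [[0, 0, 0], [0, 0, 18], 0.7]], "force": 25}}

```text
time: 3.9
position: [0.473, 0.3123, 0.0335]
ee_rot: [0.536, 0.844, 0.001, 0.0]
wrist_force: [-1.4, -0.1, 0.3]
grip_width: 0.0473
finger_force: 0.3
```

>>> {"name": "move_arm", "arguments": {"plan": [[[0, 0, 0], [0, 0, 0], 0.75], [[0, 0, 0], [0, 0, 0], 0.75], [[0, 0, 0], [0, 0, -15], 0.75], [[0, 0, 0], [0, 0, -60], 0.75], [[0, 0, 0], [0, 0, -120], 0.75]]}}

```text
time: 4.53
position: [0.4718, 0.3114, 0.1532]
ee_rot: [0.536, 0.844, -0.001, -0.001]
wrist_force: [1.2, 0.4, -0.0]
grip_width: 0.0422
finger_force: 25.0
```

>>> {"name": "move_arm", "arguments": {"plan": [[[0, 0, 0], [0, 0, -35], 0.75], [[0, 0, 0], [0, 0, -35], 0.75], [[0, 0, 0], [0, 0, -35], 0.75]]}}

```text
time: 4.9
position: [0.4722, 0.3114, 0.187]
ee_rot: [0.536, 0.844, -0.001, 0.0]
wrist_force: [-0.7, -0.2, -0.9]
grip_width: 0.0422
finger_force: 25.0
```

Run:
```python
from h import *
o,f,P=wrist(); print(o['position'],o['ee_rot'],o['grip_width'],o['finger_force'])
z=P[...,2]
Q=P[(z>0.127)&(z<0.142)&(np.hypot(P[...,0]-.607,P[...,1]-.305)<.035)]
print('wrist rim',len(Q),Q.min(0),Q.max(0))
for n in('scene','side'):
    g=r.grab_frame(n);S=cloud(g);save(n+'1.png',g['color']);H=cv2.cvtColor(g['color'],cv2.COLOR_RGB2HSV)
    d=np.hypot(S[...,0]-o['position'][0],S[...,1]-o['position'][1])
    k=(d<.07)&(S[...,2]>.09)&(S[...,2]<.25)
    vs,us=np.where(k);print(n,us.min(),us.max(),vs.min(),vs.max())
    u=int(np.median(us));v=int(np.median(vs))
    c=g['color'][max(v-45,0):v+45,max(u-45,0):u+45]; save(n+'1c.png',cv2.resize(c,(400,400),interpolation=cv2.INTER_CUBIC))
a=[cv2.imread(f'pics/{n}1c.png') for n in('scene','side')]; cv2.imwrite('pics/hold.png',np.hstack(a))
print('rim tool',tool(o,[.607,.3053,.135]))
```

```text
[0.47216204 0.31139119 0.18700491] [ 5.35904908e-01  8.44278109e-01 -6.36519440e-04  3.92260235e-07] 0.0421684006274232 24.99810129404068Traceback (most recent call last):
  File "<stdin>", line 5, in <module>
    return umr_minimum(a, axis, None, out, keepdims, initial, where)
ValueError: zero-size array to reduction operation minimum which has no identity
```

Run:
```python
from h import *
o=r.get_obs()
a=[]
for n in('scene','side'):
    g=r.grab_frame(n); np.savez('pics/'+n+'1.npz',**g)
    q=cv2.projectPoints(np.array([o['position']]),cv2.Rodrigues(g['R'])[0],g['t'],g['mtx'],np.array([g['k1'],0,0,0.]))[0].ravel();print(n,q)
    u,v=q.astype(int); c=g['color'][max(v-40,0):v+60,max(u-50,0):u+50]; a.append(cv2.resize(c,(400,400),interpolation=cv2.INTER_CUBIC))
save('hold.png',np.clip(np.hstack(a)*1.8,0,255).astype(np.uint8))
print('rim tool',tool(o,[.607,.3053,.135]))
```

```text
scene [316.02026373 181.80752575]
side [271.36713101 217.75149778]
rim tool [-62.8 119.8  51.1]
```

View pics/hold.png

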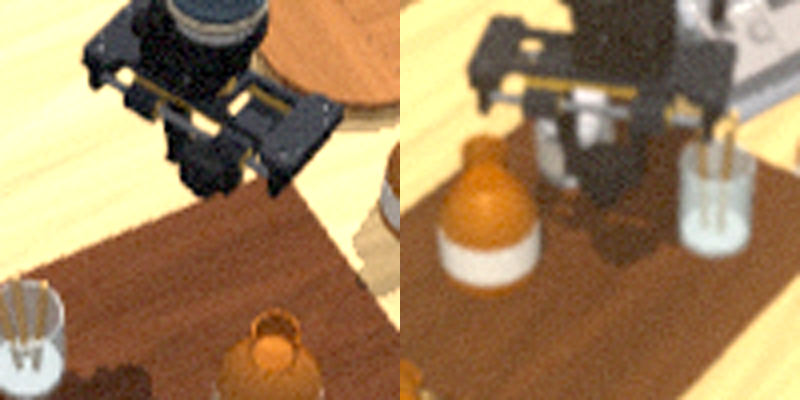

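The crop shows the stopper hanging upright between the fingers (scene crop (210,178), side crop (605,165)). I'll carry it over the rim.

>>> {"name": "move_arm", "arguments": {"plan": [[[0, 0, 0], [-20, 36, 0], 0.75], [[0, 0, 0], [-45, 80, 0], 0.75], [[0, 0, 0], [-67, 119.5, 0], 0.75], [[0, 0, 0], [-67, 119.5, 0], 0.75], [[0, 0, 0], [-67, 119.5, 0], 0.75]]}}

```text
time: 5.68
position: [0.608, 0.3026, 0.1862]
ee_rot: [0.535, 0.845, -0.001, -0.001]
wrist_force: [-0.5, -0.2, -0.2]
grip_width: 0.0421
finger_force: 25.0
```

Run:
```python
from h import *
o=r.get_obs();print(o['position'],o['ee_rot'],o['wrist_force'])
a=[]
for n in('scene','side'):
    g=r.grab_frame(n);S=cloud(g);H=cv2.cvtColor(g['color'],cv2.COLOR_RGB2HSV)
    d=np.hypot(S[...,0]-.607,S[...,1]-.305)
    k=(d<.028)&(S[...,2]>.128)&(S[...,2]<.142)
    print(n,'rim-ish',S[k].min(0).round(4),S[k].max(0).round(4))
    k=(d<.05)&(S[...,2]>.142)&(S[...,2]<.2)&(H[...,2]<60)
    for lo in (.142,.150,.16,.17,.18): 
        q=S[(d<.05)&(S[...,2]>lo)&(S[...,2]<lo+.01)]; print(lo,len(q), q.min(0).round(4) if len(q) else '',q.max(0).round(4) if len(q) else '')
    q=cv2.projectPoints(np.array([[.607,.305,.15]]),cv2.Rodrigues(g['R'])[0],g['t'],g['mtx'],np.array([g['k1'],0,0,0.]))[0].ravel()
    u,v=q.astype(int); a.append(cv2.resize(g['color'][v-30:v+30,u-30:u+30],(400,400),interpolation=cv2.INTER_CUBIC))
save('over.png',np.clip(np.hstack(a)*1.8,0,255).astype(np.uint8))
```

```text
[0.60800014 0.30262947 0.186166  ] [ 0.53545988  0.84455946 -0.00092507 -0.00108306] [-0.49847756 -0.16010711 -0.20167895]
scene rim-ish [0.5886 0.2857 0.128 ] [0.6262 0.3232 0.1393]
0.142 0  
0.15 1 [0.6144 0.2969 0.1593] [0.6144 0.2969 0.1593]
0.16 1 [0.6238 0.3047 0.1667] [0.6238 0.3047 0.1667]
0.17 20 [0.5903 0.2856 0.1725] [0.6379 0.3092 0.18  ]
0.18 39 [0.5867 0.2816 0.1805] [0.639  0.3205 0.1898]
side rim-ish [0.583  0.2847 0.128 ] [0.6228 0.3246 0.1374]
0.142 0  
0.15 10 [0.5925 0.3019 0.1528] [0.6069 0.3182 0.1596]
0.16 8 [0.5904 0.3035 0.161 ] [0.6033 0.3188 0.1642]
0.17 26 [0.5823 0.2813 0.1706] [0.6267 0.3274 0.1797]
0.18 54 [0.5728 0.2801 0.18  ] [0.6261 0.328  0.1896]
```

View pics/over.png

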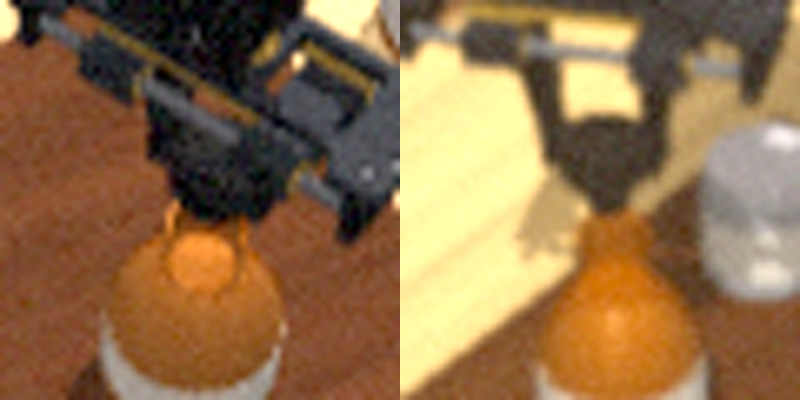

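Both views show the stopper centred over the mouth (side crop: taper at (605,195), mouth at (612,215)). Lowering.

>>> {"name": "move_arm", "arguments": {"plan": [[[0, 0, 0], [0, 0, 8], 0.75], [[0, 0, 0], [0, 0, 16], 0.75], [[0, 0, 0], [0, 0, 24], 0.75], [[0, 0, 0], [0, 0, 30], 0.75], [[0, 0, 0], [0, 0, 30], 0.75]]}}

```text
time: 6.4
position: [0.6089, 0.3021, 0.1567]
ee_rot: [0.536, 0.844, -0.001, -0.0]
wrist_force: [-0.4, -0.1, 0.0]
grip_width: 0.0423
finger_force: 25.0
```

>>> {"name": "move_arm", "arguments": {"plan": [[[0, 0, 0], [0, 0, 3], 0.75], [[0, 0, 0], [0, 0, 6], 0.75], [[0, 0, 0], [0, 0, 8], 0.75], [[0, 0, 0], [0, 0, 8], 0.75]]}}

```text
time: 6.9
position: [0.6089, 0.3023, 0.1493]
ee_rot: [0.536, 0.844, -0.0, -0.0]
wrist_force: [-1.5, -0.2, -0.1]
grip_width: 0.0423
finger_force: 25.0
```

No contact yet; a few mm to go.

>>> {"name": "move_arm", "arguments": {"plan": [[[0, 0, 0], [0, 0, 2], 0.75], [[0, 0, 0], [0, 0, 4], 0.75], [[0, 0, 0], [0, 0, 4], 0.75]]}}

```text
time: 7.28
position: [0.6091, 0.3028, 0.1485]
ee_rot: [0.536, 0.844, 0.0, 0.001]
wrist_force: [-5.4, -3.5, 15.3]
grip_width: 0.042
finger_force: 25.0
```

>>> {"name": "move_arm", "arguments": {"plan": [[[0, 0, 0], [0, 0, -3], 0.75], [[0, 0, 0], [0, 0, -3], 0.5], [[0, 0, 0], [0, 0, -3], 0.2], [[0, 0, 0], [0, 0, -3], 0.2], [[0, 0, 0], [0, 0, -40], 0.2]]}}

```text
time: 7.9
position: [0.6084, 0.3008, 0.1826]
ee_rot: [0.536, 0.844, -0.003, -0.001]
wrist_force: [0.7, -0.9, 0.4]
grip_width: 0.0648
finger_force: 0.0
```

>>> {"name": "move_arm", "arguments": {"plan": [[[0, 0, 0], [-40, 0, -40], 0.8], [[0, 0, 0], [-80, 0, -60], 1], [[0, 0, 0], [-80, 0, -60], 1], [[0, 0, 0], [-80, 0, -60], 1]]}}

```text
time: 8.4
position: [0.643, 0.2303, 0.2451]
ee_rot: [0.536, 0.844, 0.0, -0.0]
wrist_force: [-0.1, 0.5, -0.4]
grip_width: 0.0374
finger_force: 0.0
```

```bash
cat > st.py <<'E'
from h import *
o,f,P=wrist();print(o['position'],o['wrist_force'],o['grip_width'])
L=[('wrist',P)]
for n in('scene','side'): g=r.grab_frame(n);L.append((n,cloud(g)))
for n,S in L:
    d=np.hypot(S[...,0]-.607,S[...,1]-.305);k=(d<.04)&(S[...,2]>.15)&(S[...,2]<.19)
    Q=S[k]
    if len(Q)<5: print(n,len(Q));continue
    T=Q[Q[:,2]>np.percentile(Q[:,2],60)]
    print(n,len(Q),'top',np.percentile(Q[:,2],[50,90,98]).round(4),Q.min(0).round(4),Q.max(0).round(4))
    k=(d<.06)&(S[...,2]<.09)&(S[...,2]>.02); print('  body',S[k].min(0).round(4),S[k].max(0).round(4))
    T=S[(d<.025)&(S[...,2]>.168)&(S[...,2]<.19)]
    if len(T)>20: c=T.mean(0);print('  top normal',np.linalg.svd(T-c)[2][2].round(3),c.round(4))
E
python3 st.py
```

```text
[0.64302426 0.23034084 0.24512448] [-0.14610566  0.46248864 -0.38577503] 0.037361489571464415
wrist 2422 top [0.1567 0.1576 0.1581] [0.5865 0.284  0.1542] [0.6296 0.3266 0.1596]
  body [0.5648 0.2626 0.0636] [0.6507 0.3482 0.09  ]
scene 13 top [0.1571 0.1596 0.1602] [0.6097 0.2882 0.1529] [0.6259 0.3083 0.1603]
  body [0.5684 0.2621 0.0201] [0.6519 0.3465 0.09  ]
side 100 top [0.1552 0.1574 0.159 ] [0.5812 0.2819 0.1501] [0.6245 0.3261 0.1604]
  body [0.5584 0.266  0.0202] [0.6346 0.3485 0.0898]
```

The stopper top is at 0.157 m (rim 135 + 22), level, and the flask hasn't moved, so the stopper is home. Now to the front of the unit.

>>> {"name": "move_arm", "arguments": {"plan": [[[0, 0, -10], [-3, -40, -6], 1], [[0, 0, -20], [-6, -80, -12], 1], [[0, 0, -30], [-10, -120, -18], 1], [[0, 0, -40], [-14, -160, -24], 1], [[0, 0, -51], [-17, -200, -30], 1]]}}

```text
time: 9.18
position: [0.4679, 0.1297, 0.2752]
ee_rot: [0.118, 0.993, -0.0, -0.0]
wrist_force: [-0.4, -1.0, 0.7]
grip_width: 0.0005
finger_force: 0.0
```

>>> {"name": "move_arm", "arguments": {"plan": [[[0, 0, 0], [-9, -60, 0], 1], [[0, 0, 0], [-18, -120, 0], 1], [[0, 0, 0], [-27, -180, 0], 1], [[0, 0, 0], [-36, -240, 0], 1], [[0, 0, 0], [-45, -300, 0], 1]]}}

```text
time: 9.8
position: [0.44, -0.1735, 0.2756]
ee_rot: [0.121, 0.993, -0.0, 0.0]
wrist_force: [0.4, 0.3, 0.1]
grip_width: 0.0002
finger_force: 0.0
```

>>> {"name": "move_arm", "arguments": {"plan": [[[0, -9, 0], [0, -5, 0], 1], [[0, -18, 0], [0, -10, 5], 1], [[0, -27, 0], [0, -15, 10], 1], [[0, -36, 0], [0, -15, 15], 1], [[0, -45, 0], [0, -15, 20], 1]]}}

```text
time: 10.42
position: [0.4404, -0.1763, 0.2657]
ee_rot: [0.114, 0.929, -0.037, 0.349]
wrist_force: [1.4, 0.8, 0.2]
grip_width: 0.0004
finger_force: 0.0
```

Run:
```python
from h import *
o,f,P=wrist(); print(o['position'],o['ee_rot'],o['joints'].round(2))
print(Ro.from_quat(o['ee_rot']).as_matrix().round(3))
save('w2.png',f['color']); np.save('pics/w2P.npy',P); np.save('pics/w2c.npy',f['color'])
```

```text
[ 0.44040295 -0.17625031  0.26570422] [ 0.1143635   0.92929825 -0.03749602  0.34917016] [ 1.07 -0.16 -0.63  2.38 -0.88  0.28  2.51]
[[-0.73   0.239  0.64 ]
 [ 0.186  0.971 -0.15 ]
 [-0.658  0.01  -0.753]]
```

View pics/w2.png

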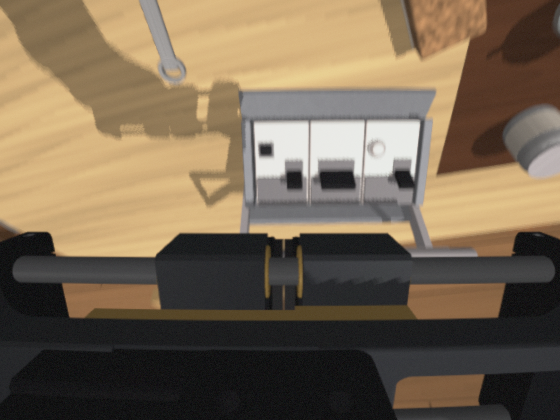

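Wrist picture: RCD button at (266,149), RCD lever (294,180), breaker (338,178), isolator lever (404,178), white lens (377,147). The RCD is the leftmost module (−y). Measuring from here.

```bash
cat > w.py <<'E'
from h import *
import sys
def meas(P,c,o):
    V=cv2.cvtColor(c,cv2.COLOR_RGB2HSV)
    cr=(P[...,0]>.48)&(P[...,0]<.68)&(P[...,1]>-.33)&(P[...,1]<.05)
    w=cr&(V[...,1]<45)&(V[...,2]>150)&(P[...,2]<.13)&(P[...,2]>.02)
    Q=P[w];c0=np.median(Q,0)
    for _ in range(5):
        m=np.linalg.svd(Q-Q.mean(0),full_matrices=False)[2][2];Q0=P[w];h=(Q0-Q.mean(0))@m;Q=Q0[np.abs(h)<.0025]
    c0=Q.mean(0);m*=np.sign(m[2]);print('face n',len(Q),m.round(3),'tilt',np.degrees(np.arccos(m[2])).round(2),'yaw',np.degrees(np.arctan2(-m[1],-m[0])).round(2))
    h=(P-c0)@m
    wa=np.array([-m[1],m[0],0]);wa/=np.linalg.norm(wa);wa*=np.sign(wa[1]);ua=np.cross(wa,m)
    k=cr&(V[...,2]<45)&(h>.002)&(h<.05)
    nn,lab,st,ce=cv2.connectedComponentsWithStats(k.astype(np.uint8))
    for i in range(1,nn):
        if st[i,4]>60:
            B=P[lab==i];d=B-c0
            print('blob',ce[i].round(0),st[i,4],B.mean(0).round(4),'h',np.percentile(h[lab==i],[5,50,95]).round(4),'u',np.percentile(d@ua,[3,97]).round(4),'w',np.percentile(d@wa,[3,97]).round(4),'tool',tool(o,B.mean(0)))
    # face white extents
    d=Q-c0; print('c0',c0.round(4),'u ext',np.percentile(d@ua,[.5,99.5]).round(4),'w ext',np.percentile(d@wa,[.2,99.8]).round(4)); print('ua',ua.round(3),'wa',wa.round(3))
if __name__=='__main__':
    o=r.get_obs()
    meas(np.load('pics/w2P.npy'),np.load('pics/w2c.npy'),o)
E
python3 w.py
```

```text
face n 8546 [-0.611  0.142  0.779] tilt 38.82 yaw -13.08
blob [404. 179.] 228 [ 0.6061 -0.0533  0.0915] h [0.0081 0.0188 0.0248] u [0.0305 0.0467] w [0.0775 0.0931] tool [ 13.3 151.6 219.8]
blob [294. 179.] 201 [ 0.5727 -0.1904  0.0916] h [0.0096 0.0194 0.0257] u [0.0301 0.0456] w [-0.0653 -0.0488] tool [ 12.5  10.4 217.8]
blob [337. 179.] 504 [ 0.5861 -0.1373  0.0916] h [0.0088 0.0189 0.025 ] u [0.0299 0.0465] w [-0.0213  0.0176] tool [ 12.5  65.2 218.8]
c0 [ 0.5689 -0.1312  0.0537] u ext [-0.0351  0.0706] w ext [-0.1214  0.1212]
ua [ 0.759 -0.176  0.627] wa [ 0.226  0.974 -0.   ]
```

```bash
cat >> h.py <<'E'
a=np.radians(-13.3);ux=np.array([np.cos(a),np.sin(a),0]);W=np.array([-np.sin(a),np.cos(a),0]);Z=np.array([0,0,1.])
c38,s38=np.cos(np.radians(38)),np.sin(np.radians(38));U=c38*ux+s38*Z;N=-s38*ux+c38*Z
F=np.array([.5648,-.2061,.065])
def fp(u,w,n): return F+(u*U+w*W+n*N)/1000
def face(X): d=(np.array(X)-F)*1000; return np.array([d@U,d@W,d@N]).round(1)
E
python3 - <<'E'
from h import *
o=r.get_obs();P=np.load('pics/w2P.npy');c=np.load('pics/w2c.npy')
g=c[135:165,250:285].max(2);k=g<70
vs,us=np.where(k);print('btn px',us.mean()+250,vs.mean()+135,k.sum(),face(np.median(P[135:165,250:285][k],0)))
B=fp(-20,-20,8);print(B,'btn',tool(o,B),'lever',tool(o,fp(27,16,24)),'tip face',face(o['position']+Ro.from_quat(o['ee_rot']).as_matrix()[:,2]*.008))
lens=P[140:154,370:384].reshape(-1,3);print('lens px face',face(np.median(lens,0)),'expect 124,-20')
E
```

```text
btn px 264.3734939759036 150.3855421686747 83 [-16.9 -18.9   6.3]
[ 0.54006831 -0.22080488  0.05899086] btn [ 52.2 -27.2 225.8] lever [  4.8   9.5 212.7] tip face [ 20.8   4.7 228.5]
lens px face [-20.  123.5   6.7] expect 124,-20
```

>>> {"name": "move_arm", "arguments": {"plan": [[[0, 0, 0], [26, -13, 10], 1], [[0, 0, 0], [52, -27, 30], 1], [[0, 0, 0], [52, -27, 75], 1], [[0, 0, 0], [52, -27, 120], 1], [[0, 0, 0], [52, -27, 165], 1]]}}

```text
time: 11.1
position: [0.422, -0.1625, 0.2194]
ee_rot: [0.123, 0.935, -0.027, 0.33]
wrist_force: [0.4, -0.3, 0.1]
grip_width: 0.0004
finger_force: 0.0
```

```bash
cat > s.py <<'E'
from h import *
o=r.get_obs();R=Ro.from_quat(o['ee_rot']).as_matrix()
print('t',o['time'],'q',o['joints'].round(2),'tip face',face(o['position']+R[:,2]*.008),'axes face xyz',[np.round([v@U,v@W,v@N],3).tolist() for v in R.T],'f',o['wrist_force'].round(1))
print('face->tool mm per u,w,n', (R.T@np.array([U,W,N]).T).T.round(3).tolist())
E
python3 s.py
```

```text
t 11.1 q [ 1.14 -0.11 -0.73  2.45 -1.04  0.21  2.66] tip face [-22.3   9.7 205.4] axes face xyz [[-0.999, 0.034, -0.011], [0.034, 0.999, 0.013], [0.012, 0.012, -1.0]] f [ 0.4 -0.3  0.1]
face->tool mm per u,w,n [[-0.999, 0.034, 0.012], [0.034, 0.999, 0.012], [-0.011, 0.013, -1.0]]
```

```bash
cat > kin.py <<'E'
from h import *
from itertools import product
from scipy.optimize import least_squares
o=r.get_obs()
D=[([1.10212526,0.46945374,-0.04860154,1.53373335,0.02411253,1.14094621,-0.08229636],[0.28712821,-0.61023417,0.22947444],[.975916803,.218140869,-2.517e-4,-9.4426e-4]),
   ([1.07,-.16,-.63,2.38,-.88,.28,2.51],[.44040295,-.17625031,.26570422],[.1143635,.92929825,-.03749602,.34917016]),
   (o['joints'],o['position'],o['ee_rot'])]
def fk(q,p,s):
    R=np.eye(3);X=np.zeros(3)
    E=lambda ax,a:Ro.from_euler(ax,a).as_matrix()
    seq=[('z',s[0]*q[0],[0,0,p[0]]),('y',q[1],[0,0,0]),('z',s[1]*q[2],[p[4],0,p[1]]),('y',q[3],[p[5],0,0]),('z',s[2]*q[4],[p[7],0,p[2]]),('y',q[5],[p[6],0,0]),('z',s[3]*q[6],[0,0,p[3]])]
    for ax,a,t in seq: R=R@E(ax,a);X=X+R@np.array(t)
    return X,R
lim=np.array([[-2.59,2.59],[-.33,1.99],[-1.39,1.29],[.1,2.45],[-1.04,4.18],[.21,1.99],[-2.66,2.66]])
if __name__=='__main__':
    best=[]
    for s in product([1,-1],repeat=4):
        Rs=[fk(q,np.zeros(8),s)[1] for q,_,_ in D];M=[Ro.from_quat(k).as_matrix() for _,_,k in D]
        C=[a.T@b for a,b in zip(Rs,M)]; e=sum(np.linalg.norm(C[i]-C[0]) for i in(1,2));best.append((e,s,C[0]))
    best.sort(key=lambda t:t[0]);
    for b in best[:3]: print(b[0].round(3),b[1],b[2].round(2).tolist())
    s=best[0][1]
    res=least_squares(lambda p:np.concatenate([fk(q,p,s)[0]-x for q,x,_ in D]+[1e-2*(p-np.array([.3,.4,.4,.25,0,0,0,0]))*[.1,.1,.1,.1,1,1,1,1]]),[.3,.4,.4,.25,0,0,0,0])
    print(res.x.round(3),np.abs(res.fun[:9]).max())
E
python3 kin.py
```

```text
0.016 (-1, -1, -1, -1) [[0.0, -1.0, -0.0], [1.0, 0.0, 0.0], [-0.0, -0.0, 1.0]]
1.276 (1, 1, 1, -1) [[-0.86, 0.5, -0.0], [-0.5, -0.86, 0.0], [-0.0, 0.0, 1.0]]
2.193 (-1, 1, -1, 1) [[-0.08, -1.0, -0.0], [1.0, -0.08, 0.04], [-0.04, -0.0, 1.0]]
[ 0.097  0.233  0.403  0.293 -0.686 -0.787 -0.779  0.7  ] 0.02651928995981817
```

```bash
cat > ik.py <<'E'
from kin import *
s=(-1,)*4; R0=np.array([[0,-1,0],[1,0,0],[0,0,1.]])
for k in (0,1,2):
    def full(v): return np.r_[v[:4],[0,0,0,0]] if k==0 else (np.r_[v[:4],v[4],0,0,-v[4]] if k==1 else np.r_[v[:4],v[4],-v[4],0,0])
    res=least_squares(lambda v:np.concatenate([fk(q,full(v),s)[0]-x for q,x,_ in D]),[.3,.4,.4,.25,0.01][:4+(k>0)])
    print(k,res.x.round(4),np.abs(res.fun).max().round(4))
    if k==0: p=full(res.x)
rng=np.random.default_rng(1)
def ik(X,zt,xt,n=25):
    zt=zt/np.linalg.norm(zt);yt=np.cross(zt,xt);yt/=np.linalg.norm(yt);M=np.column_stack([np.cross(yt,zt),yt,zt])
    best=[]
    for _ in range(n):
        q0=rng.uniform(lim[:,0],lim[:,1])
        def f(q):
            x,R=fk(q,p,s);return np.r_[(x-X)*5,(R@R0-M).ravel()]
        t=least_squares(f,q0,bounds=(lim[:,0],lim[:,1]),max_nfev=80)
        if t.cost<1e-6: best.append((np.min(np.r_[t.x-lim[:,0],lim[:,1]-t.x]),t.x.round(2)))
    best.sort(key=lambda a:-a[0]);return len(best),best[:2]
if __name__=='__main__':
  for name,u,w,tipn in(('btn pre',-20,-20,40),('lever end',5,16,10)):
    for el in (30,40,52):
        th=np.radians(38-(90-el)+0) # tool dir elevation below horizontal
        e=np.radians(el); zt=np.cos(e)*ux-np.sin(e)*Z
        X=fp(u,w,tipn)-zt*.008
        for sg in(1,-1): print(name,el,'x down' if sg>0 else 'x up',ik(X,zt,sg*(-U)))
E
python3 ik.py
```

```text
0 [0.2536 0.4971 0.4916 0.2414] 0.0369
1 [0.1544 0.5423 0.4153 0.2537 0.0394] 0.0374
2 [0.0204 0.3999 0.3635 0.0488 0.1236] 0.0375
btn pre 30 x down (19, [(np.float64(0.043609658557340225), array([ 1.1 ,  0.62, -0.66,  2.41,  3.24,  0.76, -1.18])), (np.float64(0.043609658553573016), array([ 1.49,  0.96, -1.11,  2.41,  2.94,  0.78, -0.54]))])
btn pre 30 x up (10, [(np.float64(0.04360965855357213), array([0.22, 0.53, 0.29, 2.41, 3.51, 0.87, 1.32])), (np.float64(0.04360965855357035), array([ 1.03,  0.6 , -0.58,  2.41,  3.27,  0.76,  1.9 ]))])
btn pre 40 x down (19, [(np.float64(0.09031076533639171), array([ 1.49,  0.88, -1.17,  2.36,  2.58,  0.63, -0.32])), (np.float64(0.09031076513698677), array([ 1.17,  0.57, -0.77,  2.36,  3.  ,  0.49, -0.99]))])
btn pre 40 x up (14, [(np.float64(0.09031076563750151), array([0.44, 0.43, 0.04, 2.36, 3.53, 0.54, 1.38])), (np.float64(0.09031076512652847), array([0.16, 0.45, 0.35, 2.36, 3.65, 0.59, 1.17]))])
btn pre 52 x down (13, [(np.float64(0.17262654288010637), array([ 1.38,  0.68, -1.08,  2.28,  2.07,  0.41, -0.03])), (np.float64(0.14234613748258038
[... 822 characters left out ...]
97530114), array([ 1.05,  0.63, -0.77,  2.29,  2.83,  0.53, -0.87]))])
lever end 40 x up (9, [(np.float64(0.1587321389740617), array([ 0.79,  0.53, -0.47,  2.29,  3.06,  0.49,  1.91])), (np.float64(0.15873213897405325), array([-0.18,  0.57,  0.61,  2.29,  3.66,  0.61,  0.96]))])
lever end 52 x down (16, [(np.float64(0.2422324652784913), array([ 1.25,  0.76, -1.08,  2.21,  2.03,  0.5 , -0.01])), (np.float64(0.2422324652784913), array([ 1.25,  0.76, -1.08,  2.21,  2.03,  0.51, -0.01]))])
lever end 52 x up (8, [(np.float64(0.08322038795329992), array([-0.03,  0.47,  0.44,  2.21,  4.07,  0.29,  0.65])), (np.float64(0.07448486355194994), array([-0.08,  0.48,  0.49,  2.21,  4.11,  0.31,  0.6 ]))])
```

The arm hit its joint limits in this wrist configuration (j4, j5, j6 and j7 all at their ends). I'll go back up to tool-down and plan a wrist flip, with j5 going towards +2.5 rad.

>>> {"name": "move_arm", "arguments": {"plan": [[[0, 8, 0], [-16, 0, -8], 1], [[0, 16, 0], [-32, 0, -16], 1], [[0, 24, 0], [-48, 0, -24], 1], [[0, 32, 0], [-64, 0, -32], 1], [[0, 38, 0], [-80, 0, -39], 1]]}}

```text
time: 11.72
position: [0.4578, -0.1782, 0.3022]
ee_rot: [0.129, 0.992, 0.012, 0.007]
wrist_force: [0.1, 0.7, 0.4]
grip_width: 0.0007
finger_force: 0.0
```

```bash
cat > log.py <<'E'
from h import *
import json
o=r.get_obs(); open('log.jsonl','a').write(json.dumps([o['joints'].tolist(),o['position'].tolist(),o['ee_rot'].tolist()])+'\n')
print('t',o['time'],'q',o['joints'].round(3).tolist(),'X',o['position'].round(4),'f',o['wrist_force'].round(1)); print('R',Ro.from_quat(o['ee_rot']).as_matrix().round(2).tolist())
E
python3 log.py
python3 - <<'E'
import json
D=[[[1.10212526,0.46945374,-0.04860154,1.53373335,0.02411253,1.14094621,-0.08229636],[0.28712821,-0.61023417,0.22947444],[.975916803,.218140869,-2.517e-4,-9.4426e-4]],
[[1.14,-.11,-.73,2.45,-1.04,.21,2.66],[.422,-.1625,.2194],[.123,.935,-.027,.33]]]
open('log.jsonl','a').write('\n'.join(map(json.dumps,D))+'\n')
E
cat > kin.py <<'E'
from h import *
import json
from scipy.optimize import least_squares
D=[json.loads(l) for l in open('log.jsonl')]
lim=np.array([[-2.59,2.59],[-.33,1.99],[-1.39,1.29],[.1,2.45],[-1.04,4.18],[.21,1.99],[-2.66,2.66]])
R0=np.array([[0,-1,0],[1,0,0],[0,0,1.]])
E_=lambda ax,a:Ro.from_euler(ax,a).as_matrix()
def fk(q,p):
    R=np.eye(3);X=np.zeros(3)
    for ax,a,t in [('z',-q[0],[0,0,p[0]]),('y',q[1],[0,0,0]),('z',-q[2],[p[4],0,p[1]]),('y',q[3],[p[5],0,0]),('z',-q[4],[0,0,p[2]]),('y',q[5],[p[6],0,0]),('z',-q[6],[0,0,p[3]])]:
        R=R@E_(ax,a);X=X+R@np.array(t)
    return X,R@R0
def fit():
    p0=np.array([.3,.45,.45,.25,0,0,0])
    t=least_squares(lambda p:np.concatenate([np.subtract(fk(q,p)[0],x) for q,x,_ in D]+[3e-3*(p-p0)]),p0)
    return t.x,np.abs(t.fun[:3*len(D)]).max()
p,err=fit()
if __name__=='__main__': print(p.round(4),err.round(4))
E
python3 kin.py
```

```text
t 11.725 q [1.255, 0.255, -1.116, 1.82, 0.219, 1.203, 1.386] X [ 0.4578 -0.1782  0.3022] f [0.1 0.7 0.4]
R [[-0.97, 0.26, 0.02], [0.26, 0.97, 0.02], [-0.01, 0.03, -1.0]]
[ 0.0434  0.5797  0.3745  0.2686 -0.0197 -0.0978 -0.0469] 0.0337
```

```bash
cat > path.py <<'E'
from kin import *
D3=[d for d in D]
v=least_squares(lambda v:np.concatenate([np.subtract(fk(q,np.r_[v,0,0,0])[0],x) for q,x,_ in D3]),[.25,.5,.49,.24]).x
p=np.r_[v,0,0,0]; o=r.get_obs(); q0=o['joints']
x0,R0m=fk(q0,p); off=o['position']-x0; print('len',v.round(3),'off',off.round(3))
def ik(X,M,qs,reg=.01):
    f=lambda q:np.r_[(fk(q,p)[0]+off-X)*5,(fk(q,p)[1]-M).ravel(),reg*(q-qs)]
    return least_squares(f,np.clip(qs,lim[:,0]+.01,lim[:,1]-.01),bounds=(lim[:,0],lim[:,1])).x
M=np.column_stack([-U,W,-N])
qe=ik(fp(-20,-20,90),M,np.array([1.3,.6,-1.08,2.25,2.05,.5,0])); xe,Re=fk(qe,p)
print('qe',qe.round(2),face(xe+off),(Re.T@M).diagonal().round(3))
Rc=Ro.from_quat(o['ee_rot']).as_matrix()
n=14
for i in range(1,n+1):
    t=i/n; x,R=fk(q0+(qe-q0)*t,p); x=x+off
    print(i,'turn',np.degrees(Ro.from_matrix(Rc.T@R).as_rotvec()).round(0),'shift',tool(o,x).round(0),'world',x.round(3),'zdir',R[:,2].round(2))
E
python3 path.py
```

```text
len [0.179 0.596 0.444 0.299] off [-0.009 -0.014 -0.002]
qe [ 1.35  0.52 -1.23  2.41  1.98  0.46 -0.18] [-20. -20.  90.] [1. 1. 1.]
1 turn [ 5. -2.  3.] shift [ -4. -30.  20.] world [ 0.454 -0.208  0.281] zdir [ 0.02 -0.07 -1.  ]
2 turn [10. -4.  5.] shift [ -9. -58.  38.] world [ 0.453 -0.235  0.263] zdir [ 0.03 -0.16 -0.99]
3 turn [13. -7.  7.] shift [-16. -81.  53.] world [ 0.453 -0.259  0.247] zdir [ 0.06 -0.23 -0.97]
4 turn [ 16. -10.   8.] shift [ -23. -100.   66.] world [ 0.455 -0.279  0.233] zdir [ 0.09 -0.3  -0.95]
5 turn [ 19. -14.   9.] shift [ -31. -114.   79.] world [ 0.46  -0.295  0.221] zdir [ 0.13 -0.35 -0.93]
6 turn [ 20. -17.   9.] shift [ -39. -124.   90.] world [ 0.465 -0.306  0.21 ] zdir [ 0.18 -0.39 -0.9 ]
7 turn [ 20. -21.   8.] shift [ -47. -128.  100.] world [ 0.472 -0.311  0.199] zdir [ 0.24 -0.42 -0.88]
8 turn [ 20. -25.   8.] shift [ -54. -126.  111.] world [ 0.48  -0.312  0.188] zdir [ 0.3  -0.42 -0.86]
9 turn [ 18. -28.   7.] shift [ -60. -120.  122.] world [ 0.487 -0.307  0.178] zdir [ 0.36 -0.41 -0.84]
10 turn [ 16. -31.   5.] shift [ -63. -109.  133.] world [ 0.493 -0.296  0.167] zdir [ 0.42 -0.39 -0.82]
11 turn [ 13. -34.   4.] shift [-63. -93. 144.] world [ 0.497 -0.281  0.157] zdir [ 0.48 -0.35 -0.81]
12 turn [ 10. -36.   2.] shift [-59. -73. 155.] world [ 0.499 -0.261  0.146] zdir [ 0.53 -0.29 -0.8 ]
13 turn [  5. -37.  -0.] shift [-51. -51. 167.] world [ 0.497 -0.237  0.135] zdir [ 0.57 -0.22 -0.79]
14 turn [  1. -37.  -2.] shift [-38. -26. 178.] world [ 0.491 -0.209  0.124] zdir [ 0.6  -0.14 -0.79]
```

>>> {"name": "move_arm", "arguments": {"plan": [[[5, -2, 3], [-4, -30, 20], 1], [[10, -4, 5], [-9, -58, 38], 1], [[13, -7, 7], [-16, -81, 53], 1], [[16, -10, 8], [-23, -100, 66], 1], [[19, -14, 9], [-31, -114, 79], 1]]}}

```text
time: 12.35
position: [0.461, -0.2925, 0.2176]
ee_rot: [0.205, 0.959, -0.165, 0.107]
wrist_force: [0.2, -0.2, 1.0]
grip_width: 0.0004
finger_force: 0.0
```

```bash
python3 log.py; python3 path.py
```

```text
t 12.35 q [1.092, 0.259, -0.888, 2.036, 0.733, 0.839, 0.918] X [ 0.461  -0.2925  0.2176] f [ 0.2 -0.2  1. ]
R [[-0.89, 0.43, 0.14], [0.36, 0.86, -0.36], [-0.27, -0.27, -0.92]]
len [0.168 0.618 0.434 0.316] off [-0.009 -0.011 -0.005]
qe [ 1.35  0.51 -1.25  2.43  1.98  0.47 -0.21] [-20. -20.  90.] [1. 1. 1.]
1 turn [ 1. -2.  0.] shift [-1. -4. 12.] world [ 0.462 -0.301  0.208] zdir [ 0.16 -0.39 -0.91]
2 turn [ 2. -4.  0.] shift [-3. -6. 22.] world [ 0.464 -0.307  0.2  ] zdir [ 0.18 -0.41 -0.9 ]
3 turn [ 2. -6. -0.] shift [-5. -6. 32.] world [ 0.467 -0.311  0.192] zdir [ 0.21 -0.42 -0.88]
4 turn [ 2. -8. -0.] shift [-6. -4. 40.] world [ 0.471 -0.313  0.184] zdir [ 0.24 -0.43 -0.87]
5 turn [  1. -10.  -0.] shift [-8.  0. 47.] world [ 0.475 -0.312  0.176] zdir [ 0.28 -0.43 -0.86]
6 turn [ -0. -12.  -1.] shift [-9.  7. 54.] world [ 0.479 -0.309  0.169] zdir [ 0.32 -0.42 -0.85]
7 turn [ -2. -14.  -1.] shift [-8. 15. 59.] world [ 0.483 -0.304  0.162] zdir [ 0.36 -0.41 -0.84]
8 turn [ -3. -15.  -1.] shift [-8. 25. 63.] world [ 0.487 -0.296  0.155] zdir [ 0.4  -0.39 -0.83]
9 turn [ -5. -17.  -2.] shift [-5. 37. 66.] world [ 0.49  -0.286  0.148] zdir [ 0.44 -0.36 -0.82]
10 turn [ -8. -19.  -2.] shift [-2. 50. 67.] world [ 0.493 -0.275  0.142] zdir [ 0.47 -0.33 -0.82]
11 turn [-11. -20.  -3.] shift [ 3. 64. 68.] world [ 0.495 -0.261  0.137] zdir [ 0.51 -0.29 -0.81]
12 turn [-14. -21.  -3.] shift [10. 79. 67.] world [ 0.495 -0.245  0.132] zdir [ 0.54 -0.25 -0.8 ]
13 turn [-17. -22.  -4.] shift [18. 94. 64.] world [ 0.494 -0.228  0.127] zdir [ 0.57 -0.2  -0.8 ]
14 turn [-20. -23.  -4.] shift [ 29. 110.  61.] world [ 0.491 -0.209  0.124] zdir [ 0.6  -0.14 -0.79]
```

>>> {"name": "move_arm", "arguments": {"plan": [[[2, -4, 0], [-3, -6, 22], 1], [[2, -8, 0], [-6, -4, 40], 1], [[0, -12, -1], [-9, 7, 54], 1], [[-3, -15, -1], [-8, 25, 63], 1], [[-6, -18, -2], [-4, 43, 66], 1]]}}

```text
time: 12.98
position: [0.4921, -0.2788, 0.1459]
ee_rot: [0.153, 0.942, -0.144, 0.263]
wrist_force: [0.6, -1.3, 0.0]
grip_width: 0.0006
finger_force: 0.0
```

```bash
python3 log.py; python3 path.py
```

```text
t 12.975 q [0.966, 0.296, -0.709, 2.275, 1.489, 0.376, 0.22] X [ 0.4921 -0.2788  0.1459] f [ 0.6 -1.3  0. ]
R [[-0.81, 0.36, 0.45], [0.21, 0.91, -0.35], [-0.54, -0.19, -0.82]]
len [0.154 0.623 0.432 0.31 ] off [-0.017 -0.013 -0.01 ]
qe [ 1.32  0.48 -1.23  2.4   1.93  0.44 -0.18] [-20. -20.  90.] [1. 1. 1.]
1 turn [-1.  0. -0.] shift [4. 5. 2.] world [ 0.492 -0.274  0.141] zdir [ 0.46 -0.34 -0.82]
2 turn [-2.  0. -0.] shift [ 8. 10.  5.] world [ 0.491 -0.269  0.136] zdir [ 0.46 -0.33 -0.83]
3 turn [-3. -0. -1.] shift [12. 15.  6.] world [ 0.491 -0.265  0.132] zdir [ 0.47 -0.31 -0.83]
4 turn [-3. -0. -1.] shift [15. 20.  8.] world [ 0.491 -0.26   0.128] zdir [ 0.48 -0.3  -0.83]
5 turn [-4. -0. -1.] shift [18. 25.  8.] world [ 0.491 -0.255  0.125] zdir [ 0.48 -0.28 -0.83]
6 turn [-5. -1. -1.] shift [20. 30.  9.] world [ 0.491 -0.25   0.122] zdir [ 0.49 -0.27 -0.83]
7 turn [-6. -1. -1.] shift [22. 35.  8.] world [ 0.491 -0.245  0.12 ] zdir [ 0.5  -0.25 -0.83]
8 turn [-7. -2. -1.] shift [24. 40.  8.] world [ 0.491 -0.24   0.119] zdir [ 0.51 -0.24 -0.82]
9 turn [-8. -2. -1.] shift [26. 45.  7.] world [ 0.491 -0.235  0.118] zdir [ 0.53 -0.22 -0.82]
10 turn [-9. -3. -1.] shift [27. 50.  5.] world [ 0.491 -0.23   0.118] zdir [ 0.54 -0.21 -0.82]
11 turn [-10.  -3.  -1.] shift [27. 54.  3.] world [ 0.491 -0.224  0.118] zdir [ 0.55 -0.19 -0.81]
12 turn [-12.  -4.  -1.] shift [28. 59.  0.] world [ 0.491 -0.219  0.12 ] zdir [ 0.57 -0.17 -0.8 ]
13 turn [-13.  -5.  -1.] shift [28. 63. -3.] world [ 0.491 -0.214  0.121] zdir [ 0.58 -0.16 -0.8 ]
14 turn [-14.  -5.  -0.] shift [28. 67. -7.] world [ 0.491 -0.209  0.124] zdir [ 0.6  -0.14 -0.79]
```

>>> {"name": "move_arm", "arguments": {"plan": [[[-4, 0, -1], [15, 20, 8], 1], [[-6, -1, -1], [22, 35, 8], 1], [[-9, -3, -1], [27, 50, 5], 1], [[-12, -4, -1], [28, 59, 0], 1], [[-14, -5, 0], [28, 67, -7], 1]]}}

```text
time: 13.6
position: [0.4903, -0.2097, 0.1243]
ee_rot: [0.114, 0.94, -0.035, 0.32]
wrist_force: [0.1, -0.7, -0.2]
grip_width: 0.0005
finger_force: 0.0
```

```bash
python3 s.py
python3 - <<'E'
from h import *
from w import meas
o,f,P=wrist(); meas(P,f['color'],o); save('w3.png',f['color']); np.save('pics/w3P.npy',P)
R=Ro.from_quat(o['ee_rot']).as_matrix()
T=np.eye(4)
for nm,X in(('btn',fp(-20,-20,8)),('lev',fp(27,16,24))):
    C=f['tool_from_camera'];q=C[:3,:3].T@(R.T@(X-o['position'])-C[:3,3]);m=f['mtx'];print(nm,'expected px',(m[0,0]*q[0]/q[2]+m[0,2]).round(0),(m[1,1]*q[1]/q[2]+m[1,2]).round(0),'tool',tool(o,X))
E
```

```text
t 13.6 q [ 1.23  0.38 -0.98  2.38  2.1   0.25 -0.32] tip face [-20.  -20.6  82.9] axes face xyz [[-1.0, 0.009, 0.007], [0.009, 1.0, 0.001], [-0.007, 0.001, -1.0]] f [ 0.1 -0.7 -0.2]
face->tool mm per u,w,n [[-1.0, 0.009, -0.007], [0.009, 1.0, 0.001], [0.007, 0.001, -1.0]]
face n 13757 [-0.6    0.14   0.788] tilt 38.03 yaw -13.17
blob [283. 219.] 159 [ 0.5411 -0.2192  0.0578] h [0.0066 0.0078 0.0091] u [0.0011 0.0123] w [-0.1024 -0.0923] tool [-0.3  2.3 84.2]
blob [484. 252.] 176 [ 0.6064 -0.0516  0.0776] h [0.0041 0.008  0.0109] u [0.0359 0.0411] w [0.0722 0.0895] tool [-30.5 180.8  83.9]
c0 [ 0.5631 -0.1243  0.0477] u ext [-0.0265  0.0422] w ext [-0.1238  0.1151]
ua [ 0.767 -0.179  0.616] wa [ 0.228  0.974 -0.   ]
btn expected px 281.0 220.0 tool [-0.5  0.5 82.9]
lev expected px 325.0 280.0 tool [-47.1  37.   66.6]
```

View pics/w3.png

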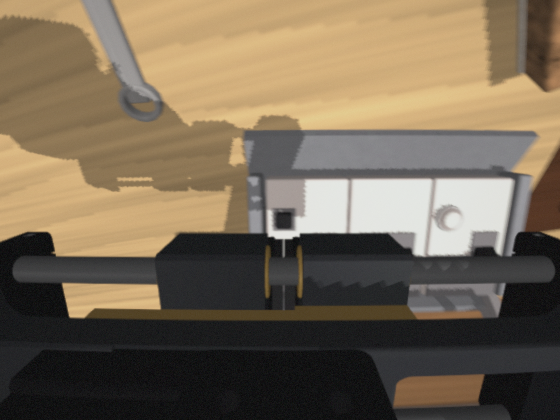

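The wrist view shows the button at (284,219), straight ahead of the closed fingers, and the lens of the isolator module at (450,217). Advancing along −n.

>>> {"name": "move_arm", "arguments": {"plan": [[[0, 0, 0], [0, 1, 18], 1], [[0, 0, 0], [0, 1.5, 36], 1], [[0, 0, 0], [0, 1.5, 54], 1], [[0, 0, 0], [0, 1.5, 68], 1], [[0, 0, 0], [0, 1.5, 68], 1]], "force": 30}}

```text
time: 14.28
position: [0.5313, -0.2175, 0.0694]
ee_rot: [0.114, 0.94, -0.035, 0.319]
wrist_force: [-0.7, 0.4, 0.2]
grip_width: 0.0002
finger_force: 0.0
```

```bash
python3 s.py
```

```text
t 14.275 q [ 1.14  0.61 -0.96  2.32  2.19  0.44 -0.33] tip face [-21.  -18.8  13.9] axes face xyz [[-1.0, 0.009, 0.009], [0.009, 1.0, 0.001], [-0.009, 0.001, -1.0]] f [-0.7  0.4  0.2]
face->tool mm per u,w,n [[-1.0, 0.009, -0.009], [0.009, 1.0, 0.001], [0.009, 0.001, -1.0]]
```

>>> {"name": "move_arm", "arguments": {"plan": [[[0, 0, 0], [0, 0, 4], 1], [[0, 0, 0], [0, 0, 8], 1], [[0, 0, 0], [0, 0, 10.5], 1], [[0, 0, 0], [0, 0, 10.5], 1]]}}

```text
time: 14.78
position: [0.5374, -0.2187, 0.0618]
ee_rot: [0.113, 0.94, -0.036, 0.32]
wrist_force: [-1.5, -1.2, 1.6]
grip_width: 0.0004
finger_force: 1.4
```

```bash
python3 s.py
python3 - <<'E'
from h import *
for n in('scene','side'):
    g=r.grab_frame(n);np.savez(f'pics/{n}3.npz',**g);S=cloud(g)
    d=(S-F)*1000;u,w,h=d@U,d@W,d@N;V=g['color'].max(2)
    k=(V<60)&(w>3)&(w<29)&(h>3)&(h<36)&(u>-30)&(u<45)
    print(n,k.sum(),(np.median(u[k]),np.median(w[k]),np.median(h[k])) if k.any() else '')
E
```

```text
t 14.775 q [ 1.13  0.63 -0.95  2.31  2.2   0.46 -0.34] tip face [-20.8 -18.6   4.1] axes face xyz [[-1.0, 0.007, 0.008], [0.007, 1.0, 0.0], [-0.008, 0.0, -1.0]] f [-1.5 -1.2  1.6]
face->tool mm per u,w,n [[-1.0, 0.007, -0.008], [0.007, 1.0, 0.0], [0.008, 0.0, -1.0]]
scene 57 (np.float64(1.1030599316268037), np.float64(17.29820874880047), np.float64(13.843499240037492))
side 7 (np.float64(-3.0922426458678673), np.float64(22.113273059061537), np.float64(12.895701289816806))
```

>>> {"name": "move_arm", "arguments": {"plan": [[[0, 0, 0], [0, 0, 1], 1], [[0, 0, 0], [0, 0, 2], 1], [[0, 0, 0], [0, 0, 2], 1]]}}

```text
time: 15.25
position: [0.5386, -0.219, 0.0602]
ee_rot: [0.113, 0.94, -0.036, 0.32]
wrist_force: [-2.9, -1.2, 4.1]
grip_width: 0.0005
finger_force: 2.5
```

>>> {"name": "move_arm", "arguments": {"plan": [[[0, 0, 0], [0, 0, -10], 1], [[0, 0, 0], [0, 0, -25], 1], [[0, 0, 0], [2, 0, -35], 1], [[0, 0, 0], [10, 0, -45], 1], [[0, 0, 0], [10, 0, -45], 1]]}}

```text
time: 15.88
position: [0.5026, -0.21, 0.0892]
ee_rot: [0.112, 0.94, -0.035, 0.319]
wrist_force: [0.0, 0.4, 0.5]
grip_width: 0.0006
finger_force: 0.0
```

```bash
cat > lv.py <<'E'
from h import *
import sys
for n in('scene','side'):
    g=r.grab_frame(n);S=cloud(g);d=(S-F)*1000;u,w,h=d@U,d@W,d@N;V=g['color'].max(2)
    for nm,a,b in(('rcd',3,29),('brk',48,96),('iso',147,173)):
        k=(V<60)&(w>a)&(w<b)&(h>3)&(h<36)&(u>-30)&(u<45)
        if k.sum()>5: print(n,nm,k.sum(),'u',np.percentile(u[k],[10,50,90]).round(1),'h',np.percentile(h[k],[10,50,90]).round(1))
    if len(sys.argv)>1 and n=='side': 
        q=cv2.projectPoints(np.array([F+.072*W]),cv2.Rodrigues(g['R'])[0],g['t'],g['mtx'],np.array([g['k1'],0,0,0.]))[0].ravel().astype(int)
        save(sys.argv[1],cv2.resize(g['color'][q[1]-40:q[1]+40,q[0]-50:q[0]+50],(750,600),interpolation=cv2.INTER_CUBIC))
E
python3 s.py; python3 lv.py
```

```text
t 15.875 q [ 1.2   0.52 -1.    2.37  2.18  0.39 -0.35] tip face [-32.2 -18.1  47.8] axes face xyz [[-1.0, 0.006, 0.01], [0.006, 1.0, 0.001], [-0.01, 0.001, -1.0]] f [0.  0.4 0.5]
face->tool mm per u,w,n [[-1.0, 0.006, -0.01], [0.006, 1.0, 0.001], [0.01, 0.001, -1.0]]
scene rcd 57 u [-5.   1.9  8.9] h [ 4.1 12.3 21.9]
scene brk 80 u [22.  27.  30.8] h [ 6.7 16.6 22.6]
scene iso 34 u [22.  26.8 31.7] h [ 6.1 16.2 22. ]
side rcd 7 u [-8.3 -4.5  1.1] h [11.5 14.9 22.6]
side brk 36 u [10.3 17.  22.5] h [11.  19.4 26.2]
side iso 15 u [12.1 17.2 23.2] h [10.8 20.6 26.2]
```

The RCD lever has dropped (u≈2, against 27 for the other two, which are still up). Now I'll go below the lever and lift it.

>>> {"name": "move_arm", "arguments": {"plan": [[[0, 0, 0], [0, 17, 0], 1], [[0, 0, 0], [0, 34, 0], 1], [[0, 0, 0], [0, 34, 15], 1], [[0, 0, 0], [0, 34, 30], 1], [[0, 0, 0], [0, 34, 37.5], 1]]}}

```text
time: 16.6
position: [0.5348, -0.1824, 0.0591]
ee_rot: [0.113, 0.94, -0.035, 0.319]
wrist_force: [-0.7, 0.4, -0.4]
grip_width: 0.0004
finger_force: 0.0
```

```bash
python3 s.py; python3 lv.py
```

```text
t 16.6 q [ 1.07  0.64 -0.99  2.35  2.19  0.53 -0.39] tip face [-31.   16.2   8.7] axes face xyz [[-1.0, 0.008, 0.009], [0.008, 1.0, 0.002], [-0.009, 0.002, -1.0]] f [-0.7  0.4 -0.4]
face->tool mm per u,w,n [[-1.0, 0.008, -0.009], [0.008, 1.0, 0.002], [0.009, 0.002, -1.0]]
scene rcd 94 u [-23.   -5.3   5.7] h [ 6.4 19.6 31.2]
scene brk 83 u [23.3 27.5 30.9] h [ 7.3 17.2 22.9]
scene iso 35 u [21.3 26.9 31.6] h [ 5.5 15.3 22.6]
side brk 40 u [10.4 16.1 23.1] h [12.7 19.9 25.7]
side iso 16 u [11.3 16.7 22.6] h [11.4 20.3 25.7]
```

Now sweep up the slope.

>>> {"name": "move_arm", "arguments": {"plan": [[[0, 0, 0], [-7, 0, 0], 1], [[0, 0, 0], [-14, 0, 0], 1], [[0, 0, 0], [-21, 0, 0], 1], [[0, 0, 0], [-27, 0, 0], 1], [[0, 0, 0], [-31, 0, 0], 1]]}}

```text
time: 17.32
position: [0.5545, -0.1871, 0.077]
ee_rot: [0.113, 0.941, -0.034, 0.317]
wrist_force: [-13.4, 1.6, 0.4]
grip_width: 0.0008
finger_force: 6.4
```

```bash
python3 s.py
```

```text
t 17.325 q [ 1.04  0.59 -0.95  2.3   2.09  0.46 -0.31] tip face [-4.1 16.2 10.4] axes face xyz [[-1.0, 0.008, 0.015], [0.008, 1.0, 0.002], [-0.015, 0.003, -1.0]] f [-13.4   1.6   0.4]
face->tool mm per u,w,n [[-1.0, 0.008, -0.015], [0.008, 1.0, 0.003], [0.015, 0.002, -1.0]]
```

>>> {"name": "move_arm", "arguments": {"plan": [[[0, 0, 0], [-3, 0, 0], 1], [[0, 0, 0], [-6, 0, 0], 1], [[0, 0, 0], [-9, 0, 0], 1], [[0, 0, 0], [-9, 0, 0], 1]]}}

```text
time: 17.82
position: [0.5625, -0.1892, 0.0829]
ee_rot: [0.113, 0.941, -0.035, 0.317]
wrist_force: [-6.1, 1.4, -3.0]
grip_width: 0.0005
finger_force: 2.9
```

```bash
python3 s.py;python3 lv.py
```

```text
t 17.825 q [ 1.02  0.57 -0.93  2.28  2.06  0.44 -0.29] tip face [ 6.1 16.   9.9] axes face xyz [[-1.0, 0.007, 0.013], [0.007, 1.0, 0.002], [-0.013, 0.002, -1.0]] f [-6.1  1.4 -3. ]
face->tool mm per u,w,n [[-1.0, 0.007, -0.013], [0.007, 1.0, 0.002], [0.013, 0.002, -1.0]]
scene rcd 78 u [15.  19.6 33.6] h [ 9.3 19.6 31.1]
scene brk 86 u [21.8 26.6 30.8] h [ 5.8 16.4 23. ]
scene iso 34 u [22.5 26.2 30.6] h [ 7.  14.9 22.4]
side brk 39 u [ 9.4 15.6 22.5] h [10.7 19.6 28. ]
side iso 14 u [11.3 17.  23.4] h [13.2 20.9 26.5]
```

>>> {"name": "move_arm", "arguments": {"plan": [[[0, 0, 0], [-1.5, 0, 0], 1], [[0, 0, 0], [-3, 0, 0], 1], [[0, 0, 0], [-3, 0, 0], 1]]}}

```text
time: 18.3
position: [0.5627, -0.1892, 0.0831]
ee_rot: [0.113, 0.941, -0.034, 0.316]
wrist_force: [-9.9, 2.9, -4.6]
grip_width: 0.0003
finger_force: 4.4
```

That's the stop. Backing off down-slope and out.

>>> {"name": "move_arm", "arguments": {"plan": [[[0, 0, 0], [8, 0, 0], 1], [[0, 0, 0], [20, 0, -3], 1], [[0, 0, 0], [35, 0, -15], 1], [[0, 0, 0], [40, 0, -45], 1], [[0, 0, 0], [40, 0, -75], 1]]}}

```text
time: 18.92
position: [0.4915, -0.1724, 0.1216]
ee_rot: [0.113, 0.94, -0.035, 0.319]
wrist_force: [0.2, -0.7, -0.0]
grip_width: 0.0006
finger_force: 0.0
```

```bash
python3 s.py;python3 lv.py end.png
```

```text
t 18.925 q [ 1.17  0.39 -1.03  2.41  2.05  0.33 -0.35] tip face [-27.5  15.9  85.3] axes face xyz [[-1.0, 0.007, 0.009], [0.007, 1.0, 0.002], [-0.009, 0.002, -1.0]] f [ 0.2 -0.7 -0. ]
face->tool mm per u,w,n [[-1.0, 0.007, -0.009], [0.007, 1.0, 0.002], [0.009, 0.002, -1.0]]
scene rcd 35 u [19.1 26.  30.7] h [ 5.9 17.9 23.7]
scene brk 83 u [21.1 27.1 31.2] h [ 5.3 16.6 23.2]
scene iso 33 u [21.  28.1 32.3] h [ 5.3 16.1 22.6]
side rcd 12 u [11.6 16.2 22.5] h [11.3 21.3 26.4]
side brk 34 u [ 9.9 16.2 22.2] h [12.2 19.6 27. ]
side iso 15 u [11.7 16.2 23.5] h [13.2 22.9 25.9]
```

View pics/end.png

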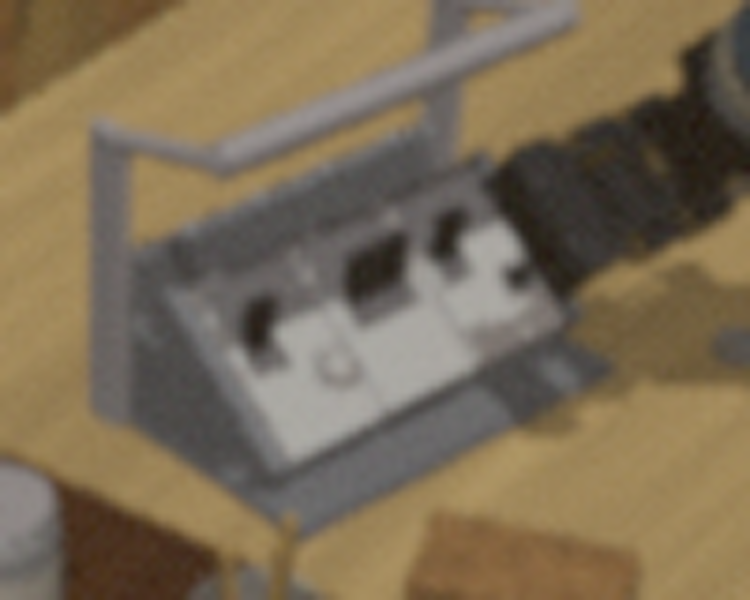

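All three levers are up: RCD (450,235), breaker (378,265) and isolator (262,325). The gripper is clear. One last check on the stopper and bystanders, then I'll hand in.

Run:
```python
from h import *
for n in('scene','side'):
    g=r.grab_frame(n);S=cloud(g);S0=cloud(dict(np.load(f'pics/{n}0.npz')))
    for nm,x,y,rad,lo in(('flask',.607,.305,.05,.03),('stopper top',.607,.305,.028,.15),('tin',.635,.15,.05,.012),('jar',.47,.148,.045,.012),('block',.413,-.013,.075,.012)):
        f=lambda A:(lambda Q:(Q.mean(0).round(4).tolist(),len(Q)) if len(Q) else None)(A[(np.hypot(A[...,0]-x,A[...,1]-y)<rad)&(A[...,2]>lo)&(A[...,2]<.2)])
        print(n,nm,f(S0),f(S))
print(r.get_obs()['wrist_force'].round(1)); r.finish_job()
```

```text
scene flask ([0.6201, 0.296, 0.0851], 694) ([0.6205, 0.2955, 0.096], 774)
scene stopper top None ([0.608, 0.3048, 0.1573], 149)
scene tin ([0.6455, 0.145, 0.0624], 564) ([0.6455, 0.1452, 0.0624], 565)
scene jar ([0.4791, 0.1482, 0.0632], 484) ([0.4788, 0.1486, 0.0629], 489)
scene block ([0.4258, -0.0147, 0.0325], 652) ([0.4259, -0.0168, 0.0381], 672)
side flask ([0.589, 0.3183, 0.0809], 639) ([0.5891, 0.3183, 0.0912], 718)
side stopper top None ([0.6023, 0.3054, 0.1551], 101)
side tin ([0.621, 0.1608, 0.0545], 402) ([0.6208, 0.1611, 0.0543], 405)
side jar ([0.4634, 0.158, 0.0626], 481) ([0.4636, 0.1581, 0.0626], 480)
side block ([0.411, -0.0084, 0.0292], 420) ([0.4149, -0.0189, 0.0557], 505)
[0.3 0.4 0.9]
the job is handed in; nothing more can be done
```

The job is done and handed in after about 19 s of arm time: the stopper is home in the open flask, the earth-leakage switch was tested and its lever lifted back until it latched, the other two switches are still on, the flask is upright, and I saw no sign that the tin, jar, spanner or block moved (I didn't re-measure the spanner, and the arm partly hid the block in the last check).

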